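# Press the skin marker and the cable yoke home in the accessory case

### The arm

A 6-joint arm with a two-finger parallel gripper is mounted at the origin on a cart in front of the work surface, level with it; the furniture and walls round the work are solid. World frame = base frame: x ahead of the robot, y to its left, z up, the work surface at z = 0. Lengths are in mm, angles in degrees, forces in N, time in s.
With the tool pointing down it reaches from about 375 to 900 mm from the base axis. Payload 3.1 kg.
Tool frame: the origin (TCP) lies between the finger pads; the fingertips stand 25 mm ahead of it and the grasp point (between the pads) lies 6 mm ahead of it; z points along the fingers, y is the line along which they close (so a half turn about z gives the same grasp; the last joint's range is limited). The gripper opens to 85 mm and grips with 20 to 120 N. Pads are 22 mm wide; open, the fingers measure 114 mm over their backs; the gripper's body (76 mm by 85 mm) begins 54 mm behind the grasp point. The pads swing forward as they close: fully open they stand 13 mm farther back than shut.
Start: joints at [-80.93, 30.224, 82.088, -0, 67.689, -10.227], TCP at [206.565, -589.854, 256.31] pointing down, gripper open.
Joint ranges: [-176.69, 176.69], [-43.24, 126.21], [12.49, 139.97], [-82, 262], [0, 151.66], [-163.58, 163.58]. Speed limits (degrees/s): [159.86, 159.86, 180, 180, 180, 180].

### API

Orientations are given as [roll, pitch, yaw] about the fixed x, y, z axes, in that order (R = Rz(yaw) Ry(pitch) Rx(roll)).
In Python, from station import r gives the robot as it stands.
- The arm moves only by the shell command python3 -m pendant 'ROWS' [FORCE]. ROWS is JSON, a list that holds one entry, the list of rows, each a list of 7 numbers: the shift along the tool's x, y, z normalised to -1 to 1, where 1 is 0.4 m, then the turn, a rotation vector about the tool's x, y, z normalised to -1 to 1, where 1 is 90 degrees, then the opening, from 0 (shut) to 1 (fully open). In form: [[[tx, ty, tz, wx, wy, wz, gripper], ...]]. A call has 1 to 10 rows; each row is the pose to reach, as a shift and turn from the pose commanded when the call began, along the tool's axes at that moment; what a row does not reach only later rows make up. A row lasts 1/12 s, in which the tool goes at most 41.7 mm and 7.16 degrees, less where a joint would pass 70% of its speed; a pose out of reach is approached as far as the arm can. A call with a number of a shift or a turn outside -1 to 1 is refused whole. A call with a gripper value outside its range is refused whole. The fingers move at their own pace and stop on an object; FORCE is the grip in N (left out, the last holds). Time passes only in rows, so rows that repeat a pose let the fingers close. It gives the time, the measured TCP pose, the force, the opening and the grip force at its end, in the units of the state.
- r.get_state(): the state, without advancing time (a new reading comes with each control period).
- r.grab_frame(name): name is "scene" or "top" or "wrist"; returns a dict with "pixels" (480x640x3 uint8, red, green, blue), "camera_matrix" (3x3 intrinsics, pixels), "world_to_cam" (4x4, takes a point from world to camera coordinates). Camera axes: x right, y up, looking along -z (the intrinsics and any distortion apply to the point x, -y, -z); pixel columns grow to the right and rows downward; lengths in mm; the calibration is good to about 2 mm. The wrist camera is an equidistant fisheye: a pixel r from the principal point sees the ray r / f radians off the axis. A picture is of the moment at which its call begins. There is no depth.
- r.close_job(): hands the job in; it is judged then, once.
Trained networks look in a picture, given as the dict that the camera call returned (one of the last four; its "shot" number tells which), for a name from the list of things; names that differ only in an ending like _2 or _b are one class to them, and where a whole thing is asked for, a point or a joint stands for the part that bears it (a point fixed in the world has none). Each returns a list of dicts, best first, with "p" (0 to 1); they miss things now and then, are a little off and sometimes report something else, mostly with a low value. They report only what shows in the picture. A call takes as long as a camera call.
- r.search_frame(query, picture): "position" ([column, row] as shares, 0 to 1, of the picture: columns of its width, rows of its height, amid what is visible of it).
The state is a dict: "time": time; "joint_pos": joint angles; "joint_velocities": joint speeds; "joint_efforts": joint torques, N m; "ee_pos": TCP position; "eef_rot": TCP orientation; "contact_force": force on the tool from outside, world axes, zero at the start; "ft_torque": the same for the moment, N m; "grip_width": opening from 0.0 (shut) to 1.0 (fully open); "gripper_force": force on a finger pad.
Only numpy, scipy, OpenCV 4.12 (cv2) and the standard library are available. Lean on these libraries where they do the work, as an engineer would, in place of code of your own. Each camera call takes 0.05 s, during which the arm holds its last target. There are 200 camera calls.

### The job

Pack the ECG accessories: put the felt skin marker and the grey cable yoke into the cutouts of their own shape in the case insert, the yoke with its coloured wire plugs in the narrow end of its cutout. The cutouts grip tightly, so press each one down, firmly but without ramming it, until it is level and fully home on the floor of its cutout, and leave the other things where they are.

Things in the scene. Friction and masses are not known exactly. Their poses are not given: they have to be found in the camera images.
- marker: Felt skin marker, white with a green cap, lying flat, rigid, 14 g, 16 (x) x 134 (y) x 15 (z) mm. Origin: centre of the underside; z up, y along it. Grip across x at the middle.
- yoke: Cable yoke, grey block 24 (x) x 50 (y) x 14 (z) mm, 70 g, lying flat; coloured wire plugs stick out 7 mm more at its -y end but offer no contact. Origin: on the underside, z up; the block runs from y = -21.5 to +28.5 mm. Grip across x.
- long_floor (a point): Centre of the long cutout's floor, where the marker's origin belongs (either way round); y along the cutout, z up. Cutout 18 (x) x 136 (y) mm, 12 deep, 2 mm chamfer at the mouth.
- insert_long: Grey block with the long cutout, fixed in the case, 64 x 156 x 24 mm. Origin: centre of its underside, 4 mm above the table. A sprung nub in each end wall, 7 mm below the mouth, narrows its length to 131 mm: the marker laid in rests on them about 3 mm below the mouth; about 10 N at the middle (5 at an end) push it the last 9 mm, often one end first. Home, it stands 3 mm above the block.
- short_floor (a point): On the short cutout's floor, where the yoke's origin belongs, its axes along this point's (y along the cutout, z up). Cutout 26 mm (x) by 52 mm (y -22.5 to +29.5), 11 deep, 2 mm chamfer at the mouth; its -y end goes on as a slot 20 mm wide and 8 mm long for the wire plugs.
- insert_short: Grey block with the short cutout, fixed in the case, 64 x 156 x 24 mm. Origin: centre of its underside. Four sprung nubs (two per long wall, 28 mm apart, 6.5 mm below the mouth) narrow it to 21 mm: the yoke laid in rests on them 3 mm below the mouth and needs about 15 N at the middle to go the last 8 mm, often one side first. Home, it stands 3 mm above the block.
- case: Open case base, fixed, black shell 137 (x) x 166 (y) x 23 mm with the two grey blocks side by side in x (which is on which side varies), their tops 28 mm above the table. Origin: centre of the underside, z up.
- electrode_in_case: Chest electrode (dark rubber bulb on a metal cup, 32 mm across, 45 mm tall) standing in a pocket of the short-cutout block, 70 mm to +y of the short cutout's point. Bystander. Origin: underside.
- electrode: Another such chest electrode, standing on the table between the marker and the yoke. Bystander. Origin: underside.
- gauze: Flat gauze packet 59 x 83 x 12 mm, bystander. Origin: underside centre.
- tape: Roll of white tape, 50 mm across, 26 mm tall, bystander. Origin: underside centre.
- carton_right: Small carton 35 x 92 x 71 mm at the back, bystander. Origin: underside centre.
- carton_left: Small carton 32 x 90 x 77 mm at the back, bystander. Origin: underside centre.
- pump_bottle: Pump bottle 48 x 75 x 187 mm at the back left, bystander. Origin: underside centre.

How it is judged:
By the outcome, as a careful person would: the job done as asked, in the order asked, and still so for the second after the job is handed in, with the robot touching nothing.
It also fails if it takes over 72 s, if anything falls off the work surface, if the arm or the gripper's body presses on something with over 40 N, if the wrist force passes 120 N, or if a joint passes its speed limit or range.

## Working session

There is one attempt and no reset: what is moved stays moved. The work goes in short steps, Python scripts to look and compute and a shell command to move; the robot and the scene stay as the last step left them, time stands still between calls to the robot, and variables do not carry over. Pictures are saved under pics/ and viewed, at most 10 in all, crops included, and the job is handed in when it is done.

```bash
mkdir -p pics; ls; python3 - <<'E'
from station import r
import cv2
s=r.get_state(); print(s)
for n in ("top","scene"):
    f=r.grab_frame(n); cv2.imwrite(f"pics/{n}0.png",f["pixels"][:,:,::-1]); print(n,f["camera_matrix"],f["world_to_cam"],[k for k in f])
    for q in ["marker","yoke","insert_long","insert_short","case","electrode","gauze","tape"]:
        print(q,[(round(d["p"],2),round(d["position"][0]*640),round(d["position"][1]*480)) for d in r.search_frame(q,f)[:3]])
E
```

```text
pics
{'time': 0.0, 'joint_pos': array([-8.09294221e+01,  3.02787364e+01,  8.21590704e+01,  1.71881301e-03,
        6.76888616e+01, -1.02269233e+01]), 'joint_velocities': array([-0.07848938, -0.01572276, -0.03254677,  0.04522235,  0.02466003,
        0.04398116]), 'joint_efforts': array([-5.41514983e-04, -4.42352057e+01, -1.78025454e+01, -4.41952570e-04,
        8.54894315e-03, -2.77473511e-06]), 'ee_pos': array([ 206.47534746, -589.18631933,  255.32112484]), 'eef_rot': array([-1.79875626e+02, -2.40530582e-02,  1.92968208e+01]), 'contact_force': array([-0.3989974 , -0.14650002, -0.43440787]), 'ft_torque': array([ 0.0227925 ,  0.02956653, -0.02476466]), 'gripper_force': 0.0, 'grip_width': 1.0012482441216954}
top [[556.18646498   0.         324.66189218]
 [  0.         556.18646498 249.6096677 ]
 [  0.           0.           1.        ]] [[ 2.39151456e-02 -9.99706250e-01  3.93447066e-03  1.01129507e+02]
 [ 9.98985914e-01  2.40477184e-02  3.80637631e-02 -5.75911258e+02]
 [-3.81471969e-02  3.02018033e-03  9.99267567e-01 -8.92989807e+02]
 [ 0.00000000e+00  0.00000000e+00  0.00000000e+00  1
[... 358 characters left out ...]
  0.         317.73886903]
 [  0.         524.19600593 234.12472952]
 [  0.           0.           1.        ]] [[-7.54861844e-01 -6.55743854e-01 -1.35497119e-02  5.26033731e+02]
 [ 4.68174527e-01 -5.53178912e-01  6.89061466e-01 -2.18780905e+02]
 [-4.59343236e-01  5.13802579e-01  7.24576222e-01 -6.93967826e+02]
 [ 0.00000000e+00  0.00000000e+00  0.00000000e+00  1.00000000e+00]] ['pixels', 'camera_matrix', 'world_to_cam', 'shot']
marker [(0.79, 289, 295)]
yoke [(0.62, 353, 345)]
insert_long [(0.69, 382, 223)]
insert_short [(0.84, 423, 228)]
case [(0.84, 390, 257)]
electrode [(0.9, 303, 318), (0.47, 393, 258)]
gauze [(0.93, 269, 241), (0.69, 416, 237)]
tape [(0.76, 236, 267), (0.66, 305, 319)]
```

```bash
python3 - <<'E'
import cv2
t=cv2.imread("pics/top0.png"); cv2.imwrite("pics/top_c.png",cv2.resize(t[170:390,190:460],None,fx=2.7,fy=2.7,interpolation=cv2.INTER_CUBIC))
t=cv2.imread("pics/scene0.png"); cv2.imwrite("pics/scene_c.png",cv2.resize(t[180:400,210:500],None,fx=2.7,fy=2.7,interpolation=cv2.INTER_CUBIC))
E
```

```text
(no output)
```

View pics/top_c.png

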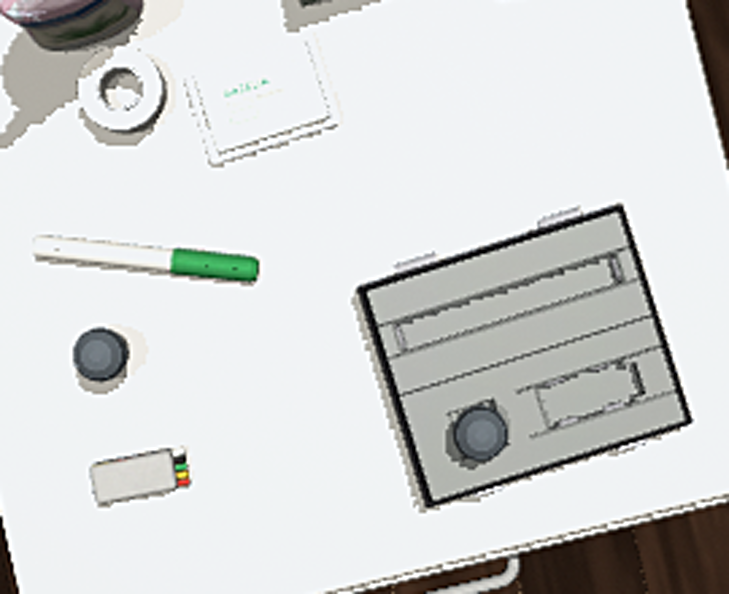

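View pics/scene_c.png

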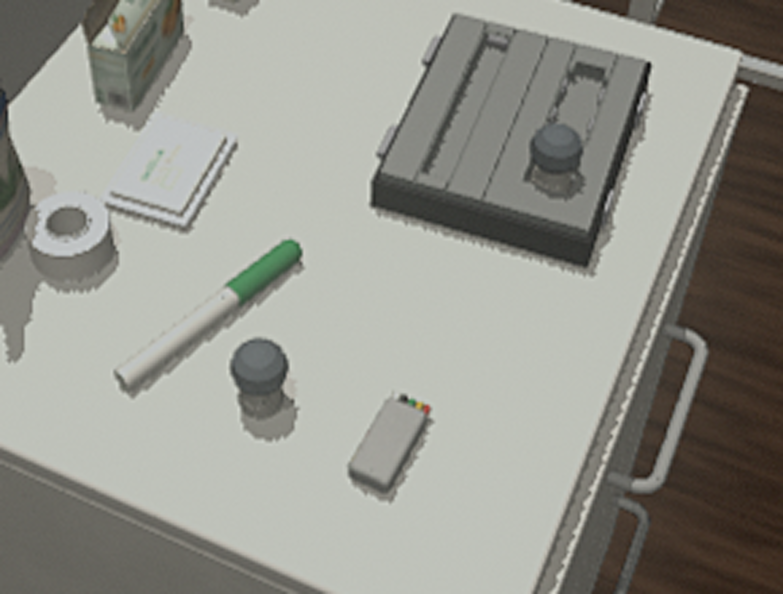

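The top view shows the marker at full-picture pixel (244,266), lying roughly left to right with its cap to the right, and the yoke at (240,346) with its plugs to the right. The case is on the right. Its long cutout is at about (378,281). The short one is at about (408,316), with the electrode to its left, so the slot end is on the right. The scene view agrees.

```bash
cat > h.py <<'E'
import numpy as np, cv2
from scipy.spatial.transform import Rotation as Ro
def ray(f,u,v,fish=False):
    K=f["camera_matrix"];M=np.array(f["world_to_cam"])
    a=(np.array([u,v],float)-K[:2,2])/[K[0,0],K[1,1]]
    if fish:
        t=np.hypot(*a); d=np.array([*(a*np.sin(t)/max(t,1e-9)),np.cos(t)])
    else: d=np.array([*a,1.])
    d=d*[1,-1,-1]; R=M[:3,:3]
    d=R.T@d; return -R.T@M[:3,3], d/np.linalg.norm(d)
def at(f,u,v,z,fish=False):
    o,d=ray(f,u,v,fish); return (o+d*(z-o[2])/d[2])
def tri(rays):
    A=sum(np.eye(3)-np.outer(d,d) for o,d in rays); b=sum((np.eye(3)-np.outer(d,d))@o for o,d in rays)
    return np.linalg.solve(A,b)
def proj(f,p,fish=False):
    K=f["camera_matrix"];M=np.array(f["world_to_cam"]); c=M[:3,:3]@np.asarray(p,float)+M[:3,3]; c=c*[1,-1,-1]
    if fish:
        n=np.hypot(c[0],c[1]); t=np.arctan2(n,c[2]); a=c[:2]/max(n,1e-9)*t
    else: a=c[:2]/c[2]
    return a*[K[0,0],K[1,1]]+K[:2,2]
def shift(s,p,yaw):
    """normalised shift and turn from state s to TCP p, tool down with this yaw (mod 180)"""
    R=Ro.from_euler("xyz",s["eef_rot"],degrees=True)
    best=None
    for y in (yaw,yaw+180):
        w=(R.inv()*Ro.from_euler("xyz",[180,0,y],degrees=True)).as_rotvec(degrees=True)
        if best is None or np.linalg.norm(w)<np.linalg.norm(best): best=w
    return np.round(np.r_[R.inv().apply(np.asarray(p)-s["ee_pos"])/400,best/90],4)
E
python3 - <<'E'
from h import *
from station import r
f=r.grab_frame("top"); g=r.grab_frame("scene"); w=r.grab_frame("wrist")
for n,u,v,z in [("marker",244,266,8),("marker end l",203,262,8),("end r",286,269,8),("yoke",240,346,14),("long",378.5,281,28),("short",408,316,28),("el",227,300,30)]:
    print(n,at(f,u,v,z).round(1), proj(g,at(f,u,v,z)).round())
# heights by network triangulation
for q in ["marker","yoke","electrode"]:
    a=r.search_frame(q,f)[0]["position"];b=r.search_frame(q,g)[0]["position"]
    print(q,tri([ray(f,a[0]*640,a[1]*480),ray(g,b[0]*640,b[1]*480)]).round(1))
s=r.get_state()
M=np.array(w["world_to_cam"]);print("wristcam pos",(-M[:3,:3].T@M[:3,3]).round(1),"axis",(-M[2,:3]).round(2),w["camera_matrix"])
for p in ([500,80,260],[500,-140,260]): print(p,shift(s,p,0))
E
```

```text
marker [543.6 245.5   8. ] [288. 295.]
marker end l [548.5 312.3   8. ] [255. 321.]
end r [540.3 177.    8. ] [319. 270.]
yoke [414.9 247.3  14. ] [353. 341.]
long [524.8  28.1  28. ] [382. 216.]
short [470.4 -19.8  28. ] [425. 216.]
el [489.  267.7  30. ] [305. 315.]
marker [546.6 247.3   5.6]
yoke [417.  213.5 168.8]
electrode [491.  270.2  32.7]
wristcam pos [ 279.8 -565.1  373.8] axis [-0.29 -0.1  -0.95] [[371.64829954   0.         318.47188886]
 [  0.         371.64829954 236.61622539]
 [  0.           0.           1.        ]]
[500, 80, 260] [ 1.2458 -1.3381 -0.0092 -0.      0.      0.2144]
[500, -140, 260] [ 1.064  -0.819  -0.0092 -0.      0.      0.2144]
```

```bash
python3 -m pendant '[[[0.56,-0.48,0.03,0,0,-0.38,0.7],[0.56,-0.48,0.03,0,0,-0.38,0.7],[0.56,-0.48,0.03,0,0,-0.38,0.7],[0.56,-0.48,0.03,0,0,-0.38,0.7],[0.56,-0.48,0.03,0,0,-0.38,0.7],[0.56,-0.48,0.03,0,0,-0.38,0.7],[0.56,-0.48,0.03,0,0,-0.38,0.7],[0.56,-0.48,0.03,0,0,-0.38,0.7],[0.56,-0.48,0.03,0,0,-0.38,0.7]]]' 30; python3 - <<'E'
from h import *
from station import r
s=r.get_state(); print(s["ee_pos"],s["eef_rot"],shift(s,[500,-80,230],87))
E
```

```text
time: 2.1
ee_pos: [355.4, -332.2, 244.4]
eef_rot: [-180.0, -0.0, 53.8]
contact_force: [-0.2, -0.6, -0.5]
grip_width: 0.702
gripper_force: 0.0
[ 355.39255706 -332.17462458  244.42581335] [-1.79963526e+02 -1.58575760e-02  5.37604930e+01] [ 7.222e-01 -8.110e-02  3.630e-02 -3.000e-04 -3.000e-04 -3.693e-01]
```

```bash
python3 -m pendant '[[[0.722,-0.081,0.036,0,0,-0.37,0.7],[0.722,-0.081,0.036,0,0,-0.37,0.7],[0.722,-0.081,0.036,0,0,-0.37,0.7],[0.722,-0.081,0.036,0,0,-0.37,0.7],[0.722,-0.081,0.036,0,0,-0.37,0.7],[0.722,-0.081,0.036,0,0,-0.37,0.7],[0.722,-0.081,0.036,0,0,-0.37,0.7],[0.722,-0.081,0.036,0,0,-0.37,0.7],[0.722,-0.081,0.036,0,0,-0.37,0.7],[0.722,-0.081,0.036,0,0,-0.37,0.7]]]' 30; python3 - <<'E'
from h import *
from station import r
import pickle
w=r.grab_frame("wrist"); pickle.dump(w,open("w1.pkl","wb")); cv2.imwrite("pics/w1.png",w["pixels"][:,:,::-1])
M=np.array(w["world_to_cam"]);print("wristcam pos",(-M[:3,:3].T@M[:3,3]).round(1),"axis",(-M[2,:3]).round(2))
s=r.get_state(); print(s["ee_pos"],s["eef_rot"],shift(s,[500,140,190],87))
E
```

```text
time: 2.93
ee_pos: [500.6, -84.6, 229.9]
eef_rot: [180.0, 0.1, 86.8]
contact_force: [0.3, 0.2, -0.2]
grip_width: 0.702
gripper_force: 0.0
wristcam pos [504.8  -7.8 347.4] axis [-0.02 -0.3  -0.95]
[500.25034417 -84.99308418 229.93309641] [1.79991905e+02 4.27478283e-02 8.66982222e+01] [ 5.616e-01 -3.300e-02  9.940e-02  1.000e-04  5.000e-04 -3.400e-03]
```

View pics/w1.png

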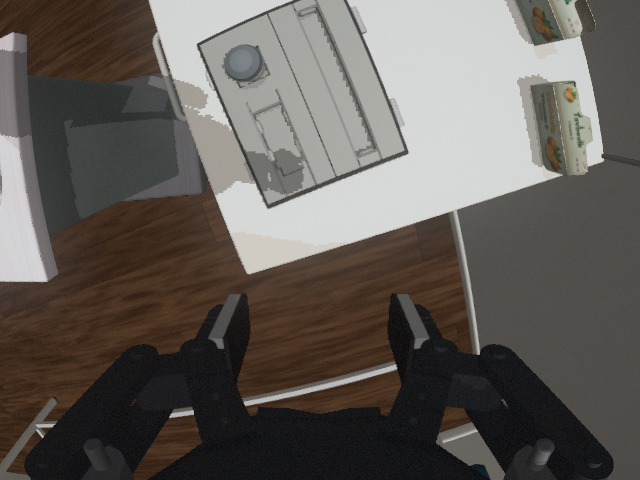

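Wrist view 1 shows the long cutout running from about (308,10) to (365,155), its top end near the frame edge. The short cutout is at about (275,135), with its slot at the bottom near (290,170) and the electrode at (243,62). I'll move further along for a second view, then on over the marker and yoke.

```bash
python3 -m pendant '[[[0.2,0,0.05,0,0,0,0.7],[0.2,0,0.05,0,0,0,0.7],[0.2,0,0.05,0,0,0,0.7],[0.2,0,0.05,0,0,0,0.7],[0.2,0,0.05,0,0,0,0.7]]]' 30; python3 - <<'E'
from h import *
from station import r
import pickle
w=r.grab_frame("wrist"); pickle.dump(w,open("w2.pkl","wb"))
cv2.imwrite("pics/w2.png",cv2.resize(w["pixels"][0:300,160:560,::-1],None,fx=2,fy=2,interpolation=cv2.INTER_CUBIC))
s=r.get_state(); print(s["time"],s["ee_pos"],s["eef_rot"],shift(s,[500,170,190],87))
E
```

```text
time: 3.4
ee_pos: [505.0, -5.1, 210.1]
eef_rot: [180.0, 0.0, 86.7]
contact_force: [-0.0, -1.0, 0.5]
grip_width: 0.703
gripper_force: 0.0
3.45 [505.19701108  -5.40901758 210.29943377] [1.79932532e+02 4.52414297e-02 8.66582415e+01] [ 0.4371 -0.0386  0.0504  0.0007  0.0005 -0.0038]
```

View pics/w2.png

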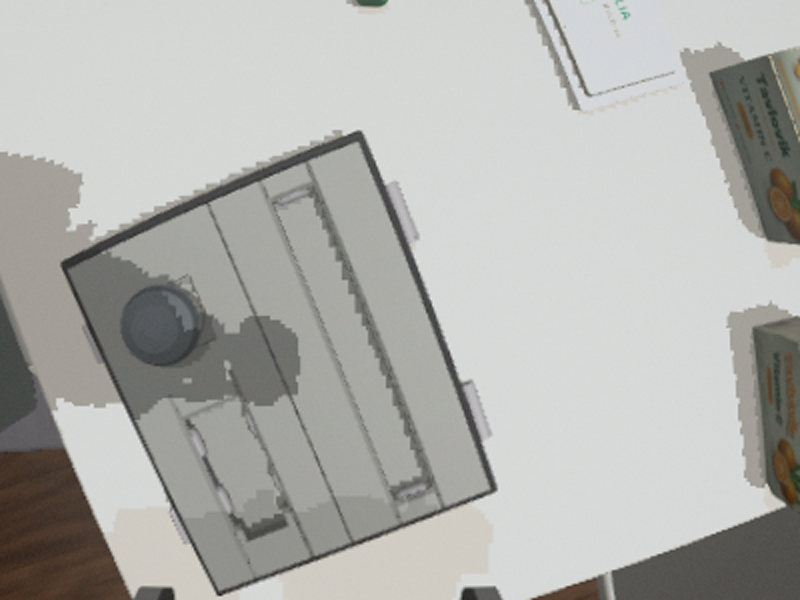

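Wrist view 2 shows the case corners at full-picture pixels (193,132), (340,66), (408,245) and (269,297). The long cutout runs from (306,97) to (366,246) and the short one from about (265,205) to (292,268), slot end at the bottom. I'll rectify both views onto the block-top plane to measure the cutouts.

```bash
cat > rect.py <<'E'
from h import *
def rect(f,c,yaw,z,nx,ny,s,fish=True):
    """rectified image: column = local y (mm*s) from -ny/2, row = local x from -nx/2"""
    a=np.radians(yaw); ex=np.array([np.cos(a),np.sin(a)]); ey=np.array([-np.sin(a),np.cos(a)])
    X,Y=np.meshgrid((np.arange(nx*s)/s-nx/2),(np.arange(ny*s)/s-ny/2),indexing="ij")
    P=np.stack([c[0]+X*ex[0]+Y*ey[0],c[1]+X*ex[1]+Y*ey[1],np.full(X.shape,float(z))],-1).reshape(-1,3)
    K=f["camera_matrix"];M=np.array(f["world_to_cam"]); q=(P@M[:3,:3].T+M[:3,3])*[1,-1,-1]
    n=np.hypot(q[:,0],q[:,1]); k=np.arctan2(n,q[:,2])/n if fish else 1/q[:,2]
    m=(q[:,:2]*k[:,None]*[K[0,0],K[1,1]]+K[:2,2]).astype(np.float32).reshape(*X.shape,2)
    return cv2.remap(f["pixels"],m,None,cv2.INTER_CUBIC)[:,:,::-1]
E
python3 - <<'E'
from rect import *
import pickle
w1=pickle.load(open("w1.pkl","rb"));w2=pickle.load(open("w2.pkl","rb"))
C=[(193,132.5),(340.5,66.5),(408,245),(269,297)]
W=np.array([at(w2,u,v,23,True) for u,v in C]);print(W.round(1))
print("sides",[round(np.linalg.norm(W[i]-W[(i+1)%4]),1) for i in range(4)],"centre",W.mean(0).round(1))
d1=W[1]-W[2];d2=W[0]-W[3]; d3=W[1]-W[0]; d4=W[2]-W[3]
ang=lambda d:np.degrees(np.arctan2(d[1],d[0]))
print([ang(d1)-90,ang(d2)-90,ang(d3),ang(d4)])
# heights from two wrist views: corners BL,BR in w1
for (a,b) in [((268,208),C[3]),((407.5,153),C[2]),((197.5,44),C[0])]:
    print("tri corner",tri([ray(w1,*a,True),ray(w2,*b,True)]).round(1))
c=W.mean(0)[:2]; yaw=np.mean([ang(d1)-90,ang(d2)-90,ang(d3),ang(d4)])
np.save("case.npy",[*c,yaw])
a=rect(w2,c,yaw,28,140,170,4.5); cv2.imwrite("pics/r2.png",a[:600,:765]); print(a.shape)
E
```

```text
[[404.2  72.   23. ]
 [529.9 116.1  23. ]
 [582.7 -38.1  23. ]
 [455.1 -81.5  23. ]]
sides [np.float64(133.2), np.float64(163.0), np.float64(134.7), np.float64(161.7)] centre [493.   17.1  23. ]
[np.float64(18.89653845831512), np.float64(18.375768907589972), np.float64(19.326249225445444), np.float64(18.77975531908962)]
tri corner [455.  -82.3  21.3]
tri corner [582.8 -38.6  21.7]
tri corner [404.1  72.   25.1]
(630, 765, 3)
```

View pics/r2.png

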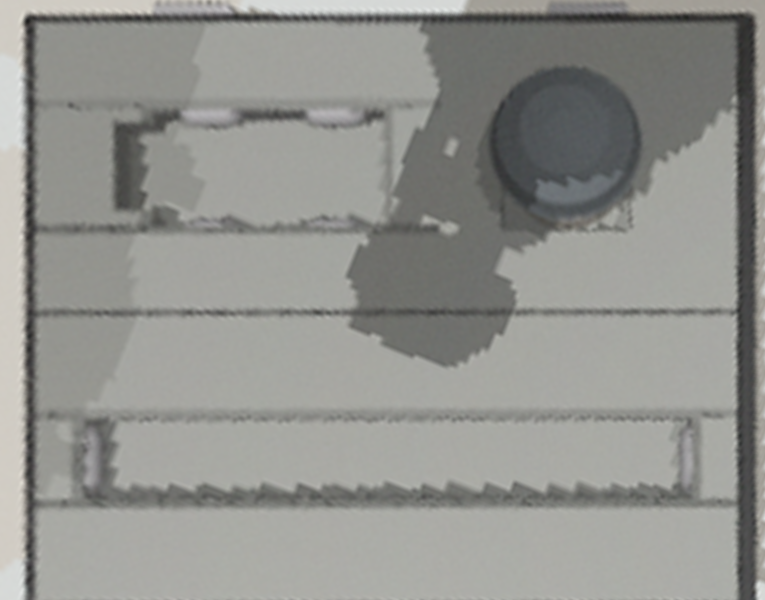

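The rectified view comes out at true scale. Blocks' seam is at row 312. The long cutout has rows 413–503 and columns 75–700, so its centre in the case frame is about (31.4, 1.0). The short cutout has rows 104–229, its right end at column 390 and its slot end at column 115, so its point is about (-32.9, -29.1). Next, the marker and yoke.

```bash
python3 -m pendant '[[[0.42,-0.075,0.05,0,0,0,0.7],[0.42,-0.075,0.05,0,0,0,0.7],[0.42,-0.075,0.05,0,0,0,0.7],[0.42,-0.075,0.05,0,0,0,0.7],[0.42,-0.075,0.05,0,0,0,0.7],[0.42,-0.075,0.05,0,0,0,0.7],[0.42,-0.075,0.05,0,0,0,0.7]]]' 30; python3 - <<'E'
from rect import *
from station import r
import pickle
w=r.grab_frame("wrist"); pickle.dump(w,open("w3.pkl","wb")); t=r.grab_frame("top"); pickle.dump(t,open("t3.pkl","wb"))
a=rect(w,(480,245),0,10,170,160,3.5); cv2.imwrite("pics/r3.png",a)
print(a.shape,r.get_state()["time"],r.get_state()["ee_pos"])
E
```

```text
time: 4.03
ee_pos: [485.0, 164.8, 190.2]
eef_rot: [179.9, 0.0, 86.8]
contact_force: [-0.5, -0.2, 0.8]
grip_width: 0.704
gripper_force: 0.0
(595, 560, 3) 4.1333 [485.20344069 164.08136908 190.28509304]
```

View pics/r3.png

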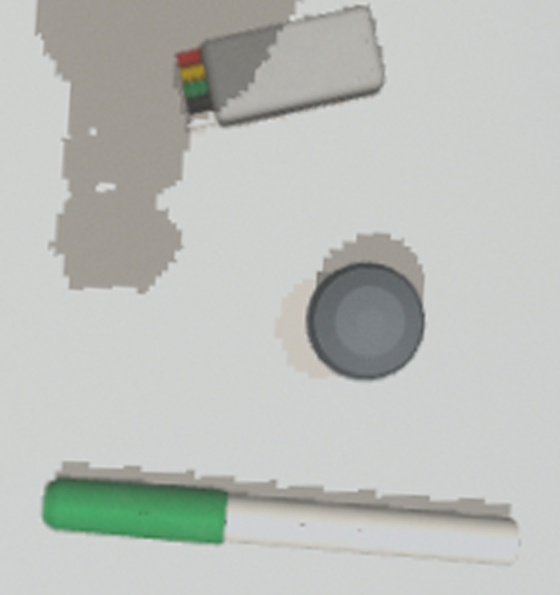

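The rectified view shows the marker running from (43,504) to (519,540) with its centre at (281,522), about 4.5° off world y. The yoke block is centred at (294,65), yawed about 12°, with its plugs on the left, towards -y. Next I'll check heights and camera agreement between the top and wrist views.

```bash
python3 - <<'E'
from rect import *
import pickle
w=pickle.load(open("w3.pkl","rb"));w2=pickle.load(open("w2.pkl","rb"));t=pickle.load(open("t3.pkl","rb"))
def green(f,box=None):
    h=cv2.cvtColor(f["pixels"],cv2.COLOR_RGB2HSV); m=cv2.inRange(h,(55,120,50),(85,255,255))
    n,l,st,c=cv2.connectedComponentsWithStats(m); i=1+np.argmax(st[1:,4]); return c[i],st[i]
a,sa=green(w);b,sb=green(t);print(a,sa,b,sb)
ra,rb=ray(w,*a,True),ray(t,*b); p=tri([ra,rb]); print("cap",p.round(1)); print(at(w,*a,10,True).round(1),at(t,*b,10).round(1))
def E(im): 
    g=cv2.GaussianBlur(cv2.cvtColor(im,cv2.COLOR_BGR2GRAY),(0,0),3).astype(np.float32); return cv2.magnitude(cv2.Sobel(g,cv2.CV_32F,1,0),cv2.Sobel(g,cv2.CV_32F,0,1))
def reg(f,c,yaw,z,nx,ny):
    s=4; A=E(rect(f,c,yaw,z,nx+24,ny+24,s)); B=E(rect(t,c,yaw,z,nx,ny,s,False))
    R=cv2.matchTemplate(A,B,cv2.TM_CCOEFF_NORMED); _,m,_,l=cv2.minMaxLoc(R); return round(float(m),3),np.array([l[1],l[0]])/s-12
cs=np.load("case.npy"); print(cs)
for z in (10,18,28,38): print("case top->wrist local offset",z,reg(w2,cs[:2],cs[2],z,110,140))
for z in (0,7,14,21,28): print("yoke",z,reg(w,(414.6,248),12,z,40,62))
for z in (0,7,14,21): print("marker",z,reg(w,(544.5,245.3),-4.45,z,30,140))
E
```

```text
[385.48812352 165.01900238] [377 135  18  62 842] [265.0657277  267.70892019] [253 262  28  12 213]
cap [540.  207.7  29.8]
[542.  204.1  10. ] [541.6 210.9  10. ]
[492.9586085   17.10825643  18.84457798]
case top->wrist local offset 10 (0.599, array([-1.  , -2.25]))
case top->wrist local offset 18 (0.696, array([-1., -1.]))
case top->wrist local offset 28 (0.697, array([-1.,  0.]))
case top->wrist local offset 38 (0.593, array([-1.25,  2.  ]))
yoke 0 (0.144, array([ 7.5 , -3.75]))
yoke 7 (0.142, array([ 8.25, -4.5 ]))
yoke 14 (0.146, array([12. , -9.5]))
yoke 21 (0.136, array([12. , -9.5]))
yoke 28 (0.123, array([10.  ,  2.25]))
marker 0 (0.542, array([  1., -10.]))
marker 7 (0.548, array([-0.25, -8.  ]))
marker 14 (0.554, array([-1.75, -1.  ]))
marker 21 (0.561, array([-3.,  0.]))
```

```bash
python3 - <<'E'
from rect import *
import pickle
w=pickle.load(open("w3.pkl","rb"));t=pickle.load(open("t3.pkl","rb")); t["pixels"]=cv2.imread("pics/top0.png")[:,:,::-1].copy()
w2=pickle.load(open("w2.pkl","rb"))
def green(f):
    h=cv2.cvtColor(f["pixels"],cv2.COLOR_RGB2HSV); m=cv2.inRange(h,(55,120,50),(85,255,255))
    n,l,st,c=cv2.connectedComponentsWithStats(m); i=1+np.argmax(st[1:,4]); return c[i],st[i]
a,sa=green(w);b,sb=green(t);print(a,sa,b,sb)
p=tri([ray(w,*a,True),ray(t,*b)]); print("cap",p.round(1)); print(at(w,*a,10,True).round(1),at(t,*b,10).round(1))
def E(im): 
    g=cv2.GaussianBlur(cv2.cvtColor(im,cv2.COLOR_BGR2GRAY),(0,0),3).astype(np.float32); return cv2.magnitude(cv2.Sobel(g,cv2.CV_32F,1,0),cv2.Sobel(g,cv2.CV_32F,0,1))
def reg(f,c,yaw,z,nx,ny,m=16):
    s=4; A=E(rect(f,c,yaw,z,nx+m,ny+m,s)); B=E(rect(t,c,yaw,z,nx,ny,s,False))
    R=cv2.matchTemplate(A,B,cv2.TM_CCOEFF_NORMED); _,v,_,l=cv2.minMaxLoc(R); return round(float(v),3),np.array([l[1],l[0]])/s-m/2
cs=np.load("case.npy")
print("case",reg(w2,cs[:2],cs[2],28,110,140))
for z in (0,7,14,21): print("yoke",z,reg(w,(414.6,248),12,z,34,66)); print("marker",z,reg(w,(544.5,245.3),-4.45,z,30,145))
A=rect(w,(414.6,248),12,14,45,75,4.2); B=rect(t,(414.6,248),12,14,45,75,4.2,False); C=rect(w,(544.5,245.3),-4.45,8,30,145,4.2); D=rect(t,(544.5,245.3),-4.45,8,30,145,4.2,False)
cv2.imwrite("pics/cmp.png",np.vstack([np.pad(np.hstack([A,B]),((0,0),(0,max(0,C.shape[1]-2*A.shape[1])),(0,0)))[:,:C.shape[1]],C,D])); print(A.shape,C.shape)
E
```

```text
[385.48812352 165.01900238] [377 135  18  62 842] [268.82269504 267.96808511] [253 262  33  12 282]
cap [541.4 204.5  13.5]
[542.  204.1  10. ] [541.3 204.8  10. ]
case (0.709, array([-1.  ,  0.25]))
yoke 0 (0.717, array([-1.5, -1.5]))
marker 0 (0.727, array([ 1.  , -3.25]))
yoke 7 (0.722, array([-0.75, -0.75]))
marker 7 (0.744, array([-0.5, -1.5]))
yoke 14 (0.709, array([0.25, 0.  ]))
marker 14 (0.742, array([-1.75,  0.25]))
yoke 21 (0.663, array([1., 1.]))
marker 21 (0.723, array([-3.25,  2.  ]))
(189, 315, 3) (126, 609, 3)
```

View pics/cmp.png

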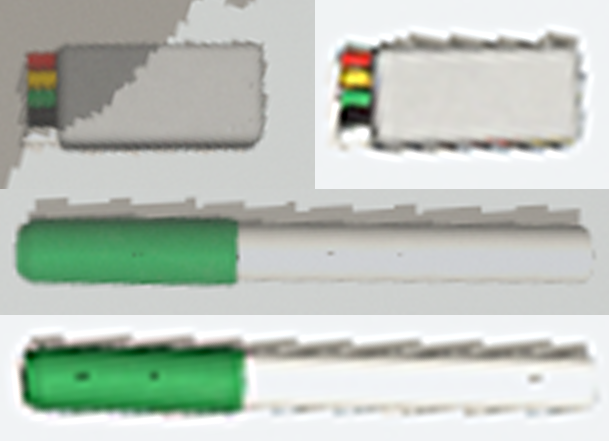

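Both cameras agree to about 1 mm. The yoke top is at about z 14 and the cap at about z 10–13, which fits the text. The marker is at (544.5, 246) with its axis at 85.05°, and the yoke block centre is at (414.1, 249.2) with yaw 12°. Now the marker.

```bash
cat > go.py <<'E'
import sys
from h import *
from station import r
a=[float(x) for x in sys.argv[1:]]; s=r.get_state(); print(s["time"],s["ee_pos"].round(2),s["eef_rot"].round(2),"F",np.round(s["contact_force"],1)); print(shift(s,a[:3],a[3]).tolist())
E
python3 go.py 544.5 246 85 85.05
```

```text
4.1333 [485.2  164.08 190.29] [1.7994e+02 2.0000e-02 8.6640e+01] F [-1.   0.9 -1. ]
[0.2132, 0.1357, 0.2633, 0.0007, 0.0002, 0.0177]
```

```bash
python3 -m pendant '[[[0.212,0.136,0.1,0,0,0.018,0.4],[0.212,0.136,0.2,0,0,0.018,0.4],[0.212,0.136,0.263,0,0,0.018,0.4],[0.212,0.136,0.263,0,0,0.018,0.4],[0.212,0.136,0.263,0,0,0.018,0.4],[0.212,0.136,0.263,0,0,0.018,0.4],[0.212,0.136,0.263,0,0,0.018,0.4],[0.212,0.136,0.263,0,0,0.018,0.4]]]' 30; python3 go.py 544.5 246 29 85.05
```

```text
time: 4.8
ee_pos: [544.1, 246.5, 86.5]
eef_rot: [179.9, -0.0, 85.1]
contact_force: [0.2, 0.1, -0.3]
grip_width: 0.401
gripper_force: 0.0
4.8 [544.12 246.46  86.52] [ 1.7987e+02 -3.0000e-02  8.5070e+01] F [ 0.2  0.1 -0.3]
[-0.0011, 0.0007, 0.1438, 0.0015, -0.0004, 0.0003]
```

```bash
python3 -m pendant '[[[0,0,0.07,0,0,0,0.4],[0,0,0.14,0,0,0,0.4],[0,0,0.14,0,0,0,0.4],[0,0,0.14,0,0,0,0.4],[0,0,0.14,0,0,0,0.4],[0,0,0.14,0,0,0,0.1],[0,0,0.14,0,0,0,0.1],[0,0,0.14,0,0,0,0.1],[0,0,0.14,0,0,0,0.1],[0,0,0.14,0,0,0,0.1]]]' 35; python3 go.py 544.5 246 110 85.05
```

```text
time: 5.63
ee_pos: [544.7, 248.0, 31.0]
eef_rot: [179.8, -0.1, 85.2]
contact_force: [0.6, -0.4, 7.4]
grip_width: 0.166
gripper_force: 35.4
5.6333 [544.67 247.98  30.97] [ 1.7978e+02 -6.0000e-02  8.5180e+01] F [ 0.6 -0.4  7.4]
[-0.0048, 0.0007, -0.1976, 0.0024, -0.0007, 0.0015]
```

```bash
python3 -m pendant '[[[0,-0.002,0,0,0,0,0.3],[0,-0.002,0,0,0,0,0.3],[-0.002,-0.001,0.007,0,0,0,0.3],[-0.002,-0.001,0.007,0,0,0,0.3],[-0.002,-0.001,0.007,0,0,0,0.1],[-0.002,-0.001,0.007,0,0,0,0.1],[-0.002,-0.001,0.007,0,0,0,0.1],[-0.002,-0.001,0.007,0,0,0,0.1],[-0.002,-0.001,0.007,0,0,0,0.1]]]' 35; python3 go.py 544.5 246 110 85.05
```

```text
time: 6.38
ee_pos: [542.7, 247.0, 25.7]
eef_rot: [-180.0, 0.0, 85.2]
contact_force: [0.3, 0.1, -0.2]
grip_width: 0.17
gripper_force: 34.9
6.3833 [542.68 246.96  25.75] [-179.98    0.     85.18] F [ 0.3  0.1 -0.2]
[-0.002, 0.0047, -0.2106, -0.0002, 0.0, 0.0014]
```

```bash
python3 -m pendant '[[[0,0,0,0,0,0,0.24],[0,0,0,0,0,0,0.24],[0,0.003,-0.007,0,0,0,0.24],[0,0.003,-0.007,0,0,0,0.24],[0,0.003,-0.007,0,0,0,0.24],[0,0.003,-0.007,0,0,0,0.1],[0,0.003,-0.007,0,0,0,0.1],[0,0.003,-0.007,0,0,0,0.1],[0,0.003,-0.007,0,0,0,0.1]]]' 35; python3 go.py 544.5 246 110 85.05
```

```text
time: 7.13
ee_pos: [544.3, 246.9, 29.1]
eef_rot: [180.0, -0.0, 85.2]
contact_force: [0.5, -0.1, 2.3]
grip_width: 0.164
gripper_force: 35.5
7.1333 [544.3  246.93  29.06] [ 1.7995e+02 -1.0000e-02  8.5180e+01] F [ 0.5 -0.1  2.3]
[-0.0022, 0.0009, -0.2023, 0.0005, -0.0002, 0.0014]
```

```bash
python3 -m pendant '[[[0,0,-0.05,0,0,0,0.1],[0,0,-0.12,0,0,0,0.1],[0,0,-0.215,0,0,0,0.1],[0,0,-0.215,0,0,0,0.1],[0,0,-0.215,0,0,0,0.1],[0,0,-0.215,0,0,0,0.1]]]' 35; python3 go.py 522.9 28.3 115 108.85
```

```text
time: 7.63
ee_pos: [543.3, 246.7, 114.4]
eef_rot: [-179.9, 0.0, 85.2]
contact_force: [-0.3, -0.5, 0.5]
grip_width: 0.164
gripper_force: 35.1
7.6333 [543.3  246.7  114.37] [-1.7994e+02  2.0000e-02  8.5180e+01] F [-0.3 -0.5  0.5]
[-0.5484, -0.0049, -0.0014, -0.0007, 0.0001, -0.263]
```

```bash
python3 -m pendant '[[[-0.1,0,0,0,0,-0.05,0.1],[-0.2,0,0,0,0,-0.1,0.1],[-0.3,0,0,0,0,-0.16,0.1],[-0.4,0,0,0,0,-0.22,0.1],[-0.5,-0.004,0,0,0,-0.263,0.1],[-0.548,-0.004,0,0,0,-0.263,0.1],[-0.548,-0.004,0,0,0,-0.263,0.1],[-0.548,-0.004,0,0,0,-0.263,0.1],[-0.548,-0.004,0,0,0,-0.263,0.1]]]' 35; python3 - <<'E'
from rect import *
from station import r
import pickle
w=r.grab_frame("wrist"); t=r.grab_frame("top"); pickle.dump((w,t),open("wt4.pkl","wb")); s=r.get_state(); print(s["time"],s["ee_pos"],s["eef_rot"])
cv2.imwrite("pics/h4.png",np.hstack([w["pixels"][0:480,220:540],cv2.resize(t["pixels"][200:380,290:470],(480,480),interpolation=cv2.INTER_CUBIC)])[:,:,::-1])
E
```

```text
time: 8.38
ee_pos: [523.1, 29.2, 113.6]
eef_rot: [-179.9, -0.1, 108.8]
contact_force: [-0.7, 0.1, -0.4]
grip_width: 0.159
gripper_force: 35.1
8.4833 [523.53270912  29.93192248 114.10036462] [-1.79935639e+02 -4.88724082e-02  1.08942750e+02]
```

View pics/h4.png

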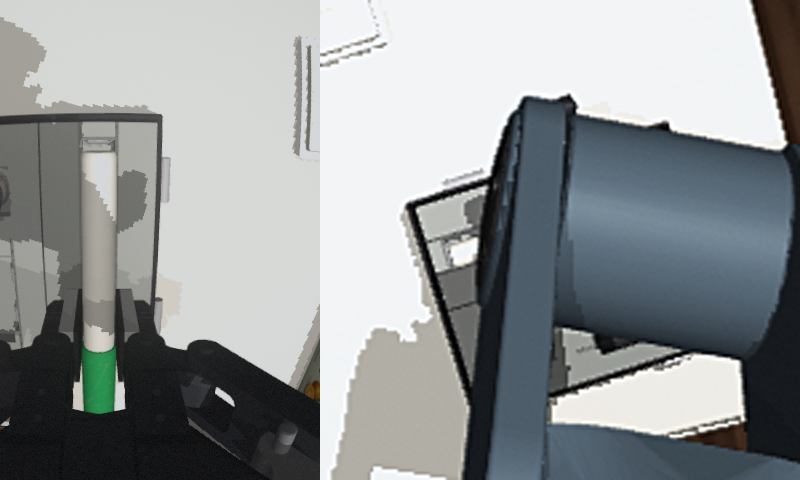

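The wrist view shows the held marker centred at column 318, in line with the cutout, whose far end is at about row 137. Next I'll check the lengthwise position.

```bash
python3 - <<'E'
from rect import *
import pickle
w,t=pickle.load(open("wt4.pkl","rb"))
a=np.radians(18.85); ex=np.array([np.cos(a),np.sin(a)]);ey=np.array([-np.sin(a),np.cos(a)])
L=np.array([522.9,28.3])
def loc(u,v,z): p=at(w,u,v,z,True)[:2]-L; return np.round([p@ex,p@ey],1)
print("marker far end z 92",loc(318.5,150,92),loc(318.5,150,96))
I=w["pixels"][100:175,285:355]
print("sides at row160 z92",loc(300,160,92),loc(337,160,92))
cv2.imwrite("pics/h4c.png",cv2.resize(I[:,:,::-1],None,fx=8,fy=8,interpolation=cv2.INTER_CUBIC))
E
```

```text
marker far end z 92 [ 0.2 67.1] [ 0.2 67.4]
sides at row160 z92 [-6.8 63.3] [ 7.1 63.3]
```

View pics/h4c.png

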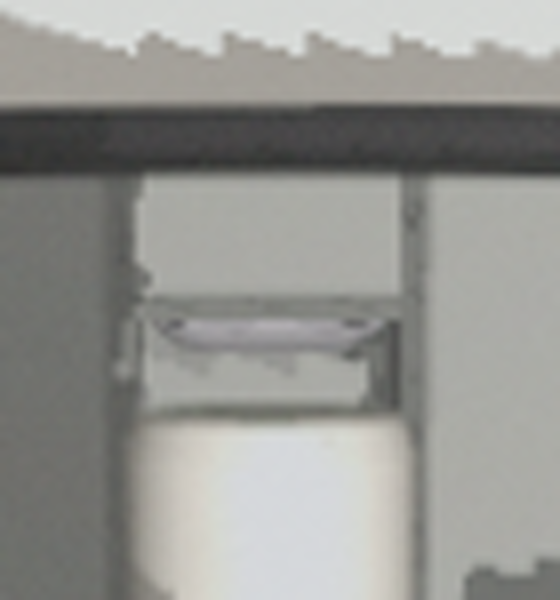

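```bash
python3 - <<'E'
from rect import *
import pickle
w,t=pickle.load(open("wt4.pkl","rb"))
a=np.radians(18.85); ex=np.array([np.cos(a),np.sin(a)]);ey=np.array([-np.sin(a),np.cos(a)]);L=np.array([522.9,28.3])
for v in (122,137.2,139.5):
    for u in (300,318.5,337): p=at(w,u,v,28,True)[:2]-L; print(v,u,np.round([p@ex,p@ey],1))
E
python3 go.py 522.9 28.3 60 108.85
```

```text
122 300 [-9.9 77.7]
122 318.5 [ 0.  77.6]
122 337 [10.  77.7]
137.2 300 [-10.   69.3]
137.2 318.5 [ 0.  69.3]
137.2 337 [10.1 69.3]
139.5 300 [-10.   68.1]
139.5 318.5 [ 0. 68.]
139.5 337 [10.1 68.1]
8.4833 [523.53  29.93 114.1 ] [-1.7994e+02 -5.0000e-02  1.0894e+02] F [-0.3 -0.2 -0.2]
[-0.0035, -0.0027, 0.1353, -0.0007, -0.0005, 0.001]
```

```bash
python3 -m pendant '[[[0,0,0.06,0,0,0,0.1],[0,0,0.11,0,0,0,0.1],[0,0,0.125,0,0,0,0.1],[0,0,0.132,0,0,0,0.1],[0,0,0.137,0,0,0,0.1],[0,0,0.142,0,0,0,0.1],[0,0,0.146,0,0,0,0.1],[0,0,0.146,0,0,0,0.1]]]' 35; python3 go.py 522.9 28.3 55 108.85
```

```text
time: 9.15
ee_pos: [524.3, 28.6, 56.8]
eef_rot: [179.9, 0.0, 108.9]
contact_force: [0.6, -0.4, 0.8]
grip_width: 0.164
gripper_force: 35.1
9.15 [524.3   28.63  56.76] [1.7995e+02 3.0000e-02 1.0886e+02] F [ 0.6 -0.4  0.8]
[0.0004, -0.0036, 0.0044, 0.0006, 0.0003, 0.0001]
```

```bash
python3 -m pendant '[[[0,0,0.003,0,0,0,0.1],[0,0,0.006,0,0,0,0.1],[0,0,0.008,0,0,0,0.1],[0,0,0.008,0,0,0,0.1]]]' 35; python3 go.py 522.9 28.3 55 108.85
```

```text
time: 9.48
ee_pos: [524.4, 28.6, 53.7]
eef_rot: [179.9, 0.0, 108.9]
contact_force: [-0.2, 1.0, 4.8]
grip_width: 0.164
gripper_force: 35.7
9.4833 [524.41  28.56  53.66] [1.7993e+02 4.0000e-02 1.0885e+02] F [-0.2  1.   4.8]
[0.0006, -0.0038, -0.0034, 0.0008, 0.0004, 0.0]
```

```bash
python3 -m pendant '[[[0,0,0,0,0,0,0.4],[0,0,0,0,0,0,0.4],[0,0,-0.01,0,0,0,0.4],[0,-0.003,-0.055,0,0,0,0.4],[0,-0.003,-0.055,0,0,0,0],[0,-0.003,-0.055,0,0,0,0],[0,-0.003,-0.055,0,0,0,0],[0,-0.003,-0.055,0,0,0,0],[0,-0.003,-0.055,0,0,0,0]]]' 35; python3 go.py 522.9 28.3 66 108.85
```

```text
time: 10.23
ee_pos: [522.5, 28.2, 74.6]
eef_rot: [-179.9, -0.0, 108.8]
contact_force: [-0.1, -1.0, -0.0]
grip_width: 0.005
gripper_force: 0.0
10.2333 [522.46  28.21  74.55] [-1.7994e+02 -3.0000e-02  1.0884e+02] F [-0.1 -1.  -0. ]
[-0.0002, 0.0011, 0.0214, -0.0006, -0.0003, -0.0001]
```

```bash
python3 -m pendant '[[[0,0,0.012,0,0,0,0],[0,0,0.02,0,0,0,0],[0,0,0.024,0,0,0,0],[0,0,0.027,0,0,0,0],[0,0,0.03,0,0,0,0],[0,0,0.03,0,0,0,0]]]' 35; python3 go.py 522.9 28.3 56 108.85
```

```text
time: 10.73
ee_pos: [522.7, 28.2, 62.8]
eef_rot: [-180.0, -0.0, 108.8]
contact_force: [-0.5, -0.0, -0.2]
grip_width: -0.004
gripper_force: 0.0
10.7333 [522.67  28.19  62.78] [-1.7997e+02 -2.0000e-02  1.0884e+02] F [-0.5 -0.  -0.2]
[0.0001, 0.0006, 0.0169, -0.0003, -0.0002, -0.0001]
```

```bash
python3 -m pendant '[[[0,0,0.003,0,0,0,0],[0,0,0.006,0,0,0,0],[0,0,0.009,0,0,0,0],[0,0,0.011,0,0,0,0],[0,0,0.011,0,0,0,0]]]' 35; python3 go.py 522.9 28.3 56 108.85
```

```text
time: 11.15
ee_pos: [523.2, 28.2, 61.1]
eef_rot: [179.9, 0.1, 108.9]
contact_force: [-2.2, 1.4, 19.1]
grip_width: 0.003
gripper_force: 9.3
11.15 [523.17  28.18  61.09] [1.7991e+02 6.0000e-02 1.0886e+02] F [-2.2  1.4 19.1]
[0.0005, -0.0006, 0.0127, 0.001, 0.0006, 0.0002]
```

```bash
python3 -m pendant '[[[0,0,-0.035,0,0,0,0],[0.06,0,-0.035,0,0,0,0],[0.12,0,-0.035,0,0,0,0],[0.12,0,-0.02,0,0,0,0],[0.12,0,-0.013,0,0,0,0],[0.12,0,-0.01,0,0,0,0],[0.12,0,-0.007,0,0,0,0],[0.12,0,-0.004,0,0,0,0],[0.12,0,-0.002,0,0,0,0],[0.12,0,-0.002,0,0,0,0]]]' 35; python3 go.py 522.9 28.3 56 108.85
```

```text
time: 11.98
ee_pos: [507.5, 73.1, 59.3]
eef_rot: [-180.0, -0.0, 108.8]
contact_force: [0.1, -1.2, -1.0]
grip_width: -0.001
gripper_force: 0.0
11.9833 [507.48  73.08  59.3 ] [-179.99   -0.    108.8 ] F [ 0.1 -1.2 -1. ]
[-0.1184, 0.0004, 0.0082, -0.0001, -0.0, -0.0006]
```

```bash
python3 -m pendant '[[[0,0,-0.04,0,0,0,0],[-0.08,0,-0.04,0,0,0,0],[-0.17,0,-0.04,0,0,0,0],[-0.24,0,-0.035,0,0,0,0],[-0.24,0,-0.025,0,0,0,0],[-0.24,0,-0.02,0,0,0,0],[-0.24,0,-0.016,0,0,0,0],[-0.24,0,-0.012,0,0,0,0],[-0.24,0,-0.01,0,0,0,0],[-0.24,0,-0.01,0,0,0,0]]]' 35; python3 go.py 522.9 28.3 56 108.85
```

```text
time: 12.82
ee_pos: [537.8, -16.4, 63.9]
eef_rot: [-180.0, 0.0, 109.0]
contact_force: [-0.9, -1.5, 3.7]
grip_width: 0.003
gripper_force: 1.9
12.8167 [537.77 -16.39  63.89] [-179.96    0.    108.96] F [-0.9 -1.5  3.7]
[0.1178, 0.0012, 0.0197, -0.0005, 0.0, 0.0012]
```

Contact at about z 64 confirms the cap end is the high one. I'll press it down slowly.

```bash
python3 -m pendant '[[[0,0,0.004,0,0,0,0],[0,0,0.008,0,0,0,0],[0,0,0.011,0,0,0,0],[0,0,0.014,0,0,0,0],[0,0,0.016,0,0,0,0],[0,0,0.018,0,0,0,0],[0,0,0.018,0,0,0,0]]]' 35; python3 go.py 522.9 28.3 56 108.85
```

```text
time: 13.4
ee_pos: [537.7, -16.4, 56.3]
eef_rot: [-180.0, -0.0, 108.9]
contact_force: [-1.4, 0.2, 3.4]
grip_width: 0.003
gripper_force: 2.0
13.4 [537.7  -16.41  56.34] [-1.7995e+02 -4.0000e-02  1.0890e+02] F [-1.4  0.2  3.4]
[0.1177, 0.0012, 0.0009, -0.0005, -0.0005, 0.0006]
```

```bash
python3 -m pendant '[[[0,0,0.003,0,0,0,0],[0,0,0.006,0,0,0,0],[0,0,0.006,0,0,0,0]]]' 35;  python3 -m pendant '[[[0,0,-0.02,0,0,0,0],[0.08,0,-0.025,0,0,0,0],[0.17,0,-0.025,0,0,0,0],[0.24,0,-0.025,0,0,0,0],[0.24,0,-0.01,0,0,0,0],[0.24,0,-0.004,0,0,0,0],[0.24,0,0,0,0,0,0],[0.24,0,0.001,0,0,0,0],[0.24,0,0.001,0,0,0,0]]]' 35
```

```text
time: 13.65
ee_pos: [537.7, -16.5, 56.0]
eef_rot: [-180.0, -0.0, 108.9]
contact_force: [-5.1, 1.0, 21.4]
grip_width: -0.001
gripper_force: 10.4
time: 14.4
ee_pos: [505.5, 76.0, 55.9]
eef_rot: [-179.9, -0.3, 108.7]
contact_force: [-6.4, 13.5, 28.2]
grip_width: 0.002
gripper_force: 14.2
```

Both marker ends are firm at TCP z 56, which puts its top at 31, home as expected. Now the yoke.

```bash
python3 -m pendant '[[[0,0,-0.08,0,0,0,0],[0,0,-0.17,0,0,0,0.45],[0,0,-0.17,0,0,0,0.45],[0,0,-0.17,0,0,0,0.45]]]' 35; python3 go.py 414.1 249.2 90 102
```

```text
time: 14.73
ee_pos: [509.5, 72.9, 123.2]
eef_rot: [179.7, 0.1, 108.8]
contact_force: [-0.1, -0.5, 0.4]
grip_width: 0.416
gripper_force: 0.0
14.7333 [509.53  72.87 123.16] [1.7969e+02 1.4000e-01 1.0881e+02] F [-0.1 -0.5  0.4]
[0.4944, -0.0841, 0.0813, 0.0035, 0.0013, 0.0757]
```

```bash
python3 -m pendant '[[[0.1,-0.017,0,0,0,0.076,0.45],[0.2,-0.034,0,0,0,0.076,0.45],[0.3,-0.05,0,0,0,0.076,0.45],[0.4,-0.07,0.04,0,0,0.076,0.45],[0.494,-0.084,0.08,0,0,0.076,0.45],[0.494,-0.084,0.08,0,0,0.076,0.45],[0.494,-0.084,0.08,0,0,0.076,0.45],[0.494,-0.084,0.08,0,0,0.076,0.45],[0.494,-0.084,0.08,0,0,0.076,0.45]]]' 40; python3 go.py 414.1 249.2 28 102
```

```text
time: 15.48
ee_pos: [412.8, 248.8, 89.2]
eef_rot: [180.0, 0.0, 101.9]
contact_force: [0.7, -0.2, 0.1]
grip_width: 0.447
gripper_force: 0.0
15.4833 [412.79 248.85  89.18] [1.7998e+02 1.0000e-02 1.0192e+02] F [ 0.7 -0.2  0.1]
[0.0002, 0.0033, 0.1529, 0.0002, 0.0001, -0.0009]
```

```bash
python3 -m pendant '[[[0,0.003,0.07,0,0,0,0.45],[0,0.003,0.13,0,0,0,0.45],[0,0.003,0.152,0,0,0,0.45],[0,0.003,0.152,0,0,0,0.45],[0,0.003,0.152,0,0,0,0.45],[0,0.003,0.152,0,0,0,0.2],[0,0.003,0.152,0,0,0,0.2],[0,0.003,0.152,0,0,0,0.2],[0,0.003,0.152,0,0,0,0.2],[0,0.003,0.152,0,0,0,0.2]]]' 40; python3 go.py 414.1 249.2 110 102
```

```text
time: 16.32
ee_pos: [413.7, 250.1, 29.8]
eef_rot: [179.9, 0.0, 102.0]
contact_force: [0.8, -1.7, 6.4]
grip_width: 0.268
gripper_force: 40.0
16.3167 [413.71 250.09  29.84] [179.86   0.   102.02] F [ 0.8 -1.7  6.4]
[-0.0024, 0.001, -0.2004, 0.0016, 0.0, 0.0003]
```

```bash
python3 -m pendant '[[[0,0,-0.05,0,0,0,0.2],[0,0,-0.12,0,0,0,0.2],[0,0,-0.215,0,0,0,0.2],[0,0,-0.215,0,0,0,0.2],[0,0,-0.215,0,0,0,0.2],[0,0,-0.215,0,0,0,0.2]]]' 40; python3 go.py 470.6 -17.1 112 108.85
```

```text
time: 16.82
ee_pos: [412.4, 250.0, 114.8]
eef_rot: [180.0, -0.0, 102.0]
contact_force: [-1.5, -0.6, -0.8]
grip_width: 0.267
gripper_force: 39.6
16.8167 [412.4  250.02 114.76] [180.    -0.   102.02] F [-1.5 -0.6 -0.8]
[-0.6835, 0.0033, 0.0069, 0.0, -0.0, -0.0759]
```

```bash
python3 -m pendant '[[[-0.1,0,-0.02,0,0,-0.02,0.2],[-0.2,0,-0.04,0,0,-0.04,0.2],[-0.3,0,-0.04,0,0,-0.06,0.2],[-0.4,0,-0.04,0,0,-0.076,0.2],[-0.5,0,-0.04,0,0,-0.076,0.2],[-0.6,0.003,-0.02,0,0,-0.076,0.2],[-0.683,0.003,0.005,0,0,-0.076,0.2],[-0.683,0.003,0.005,0,0,-0.076,0.2],[-0.683,0.003,0.005,0,0,-0.076,0.2],[-0.683,0.003,0.005,0,0,-0.076,0.2]]]' 40; python3 - <<'E'
from rect import *
from station import r
import pickle
w=r.grab_frame("wrist"); pickle.dump(w,open("w5.pkl","wb")); s=r.get_state(); print(s["time"],s["ee_pos"],s["eef_rot"])
a=w["pixels"][110:410,170:460]; b=w["pixels"][260:400,250:390]
cv2.imwrite("pics/w5.png",cv2.resize(a,None,fx=2,fy=2,interpolation=cv2.INTER_CUBIC)[:,:,::-1])
E
```

```text
time: 17.65
ee_pos: [469.3, -16.5, 111.4]
eef_rot: [-179.8, -0.2, 108.8]
contact_force: [-0.7, 1.0, -0.4]
grip_width: 0.263
gripper_force: 39.6
17.7 [469.40114164 -15.91009256 111.78796577] [-1.79833749e+02 -1.26855196e-01  1.08881275e+02]
```

View pics/w5.png

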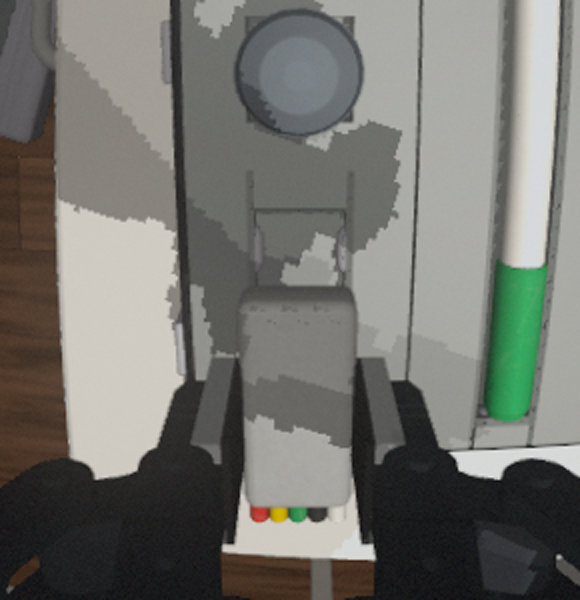

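The marker lies in its cutout with the cap towards the bottom. The held yoke is centred at about full-picture column 319. The short cutout's side lines are at columns 295 and 346, and its end line is at row 215. Now the offset calculation.

```bash
python3 - <<'E'
from rect import *
import pickle
w=pickle.load(open("w5.pkl","rb"))
a=np.radians(18.85); ex=np.array([np.cos(a),np.sin(a)]);ey=np.array([-np.sin(a),np.cos(a)])
L=np.array([470.6,-17.6])  # assumed cutout middle (block centre)
def loc(n,u,v,z): p=at(w,170+u/2,110+v/2,z,True)[:2]-L; print(n,np.round([p@ex,p@ey],1))
for v in (190,250): loc("line L",250,v,28); loc("line R",352,v,28)
loc("cut end (+26..27)",300,210,28)
loc("yoke L",242,330,95.7); loc("yoke R",356,330,95.7); loc("yoke L near",246,490,95.7); loc("yoke R near",352,490,95.7)
loc("yoke + end top (+25)",298,305,95.7); loc("yoke + end bottom",298,287,82.5); loc("yoke - end top(-25)",298,508,95.7)
loc("pocket",300,72,28)
E
python3 go.py 470.6 -17.1 60 108.85
```

```text
line L [-14.5  32.7]
line R [13.8 32.7]
line L [-14.8  15.3]
line R [14.1 15.3]
cut end (+26..27) [-0.6 27. ]
yoke L [-12.  20.]
yoke R [10.3 20. ]
yoke L near [-12.4 -18.4]
yoke R near [ 10.7 -18.4]
yoke + end top (+25) [-1.1 25.3]
yoke + end bottom [-1.1 24.2]
yoke - end top(-25) [ -1.1 -23.3]
pocket [-0.6 65.4]
17.7 [469.4  -15.91 111.79] [-1.7983e+02 -1.3000e-01  1.0888e+02] F [-0.  -0.3 -0.9]
[-0.0041, 0.0022, 0.1295, -0.0018, -0.0014, 0.0003]
```

```bash
python3 -m pendant '[[[-0.0025,0.0015,0.06,0,0,0,0.2],[-0.0025,0.0015,0.11,0,0,0,0.2],[-0.0025,0.0015,0.122,0,0,0,0.2],[-0.0025,0.0015,0.128,0,0,0,0.2],[-0.0025,0.0015,0.133,0,0,0,0.2],[-0.0025,0.0015,0.137,0,0,0,0.2],[-0.0025,0.0015,0.137,0,0,0,0.2],[-0.0025,0.0015,0.137,0,0,0,0.2]]]' 40; python3 -m pendant '[[[0,0,0.002,0,0,0,0.2],[0,0,0.004,0,0,0,0.2],[0,0,0.006,0,0,0,0.2],[0,0,0.006,0,0,0,0.2]]]' 40
```

```text
time: 18.37
ee_pos: [472.1, -17.6, 58.5]
eef_rot: [179.9, 0.0, 108.9]
contact_force: [-0.1, 0.2, -1.4]
grip_width: 0.266
gripper_force: 39.6
time: 18.7
ee_pos: [471.8, -17.9, 56.0]
eef_rot: [180.0, 0.0, 108.8]
contact_force: [-0.8, -0.1, 4.3]
grip_width: 0.266
gripper_force: 40.2
```

```bash
python3 - <<'E'
from rect import *
from station import r
L=np.array([470.6,-17.6]);a=np.radians(18.85); ex=np.array([np.cos(a),np.sin(a)]);ey=np.array([-np.sin(a),np.cos(a)])
for i in range(3):
    w=r.grab_frame("wrist"); s=r.get_state(); p=s["ee_pos"][:2]-L; M=np.array(w["world_to_cam"]); c=(-M[:3,:3].T@M[:3,3])
    print(s["time"],np.round([p@ex,p@ey,s["ee_pos"][2]],2),s["contact_force"].round(1),s["ft_torque"].round(2),"cam-tcp",np.round([(c[:2]-s["ee_pos"][:2])@ex,(c[:2]-s["ee_pos"][:2])@ey,c[2]-s["ee_pos"][2]],2))
import pickle; w5=pickle.load(open("w5.pkl","rb")); M=np.array(w5["world_to_cam"]); c=(-M[:3,:3].T@M[:3,3])[:2]-L; print("cam5",c@ex,c@ey)
E
```

```text
18.75 [ 1.04 -0.65 55.98] [-0.7 -0.   3.7] [-0.05  0.13  0.05] cam-tcp [ -0.46  76.93 117.5 ]
18.8 [ 1.06 -0.66 55.98] [-1.1 -0.1  4.1] [-0.07  0.06  0.03] cam-tcp [ -0.48  76.94 117.5 ]
18.85 [ 1.06 -0.65 55.95] [-1.9 -0.6  5.9] [-0.09  0.15  0.05] cam-tcp [ -0.47  76.93 117.51]
cam5 -0.805546152924569 78.02373171693297
```

```bash
python3 -m pendant '[[[0.0018,-0.002,-0.001,0,0,0,0.2],[0.0018,-0.002,0,0,0,0,0.2],[0.0018,-0.002,0.002,0,0,0,0.2],[0.0018,-0.002,0.004,0,0,0,0.2],[0.0018,-0.002,0.004,0,0,0,0.2]]]' 40; python3 - <<'E'
from rect import *
from station import r
L=np.array([470.6,-17.6]);a=np.radians(18.85); ex=np.array([np.cos(a),np.sin(a)]);ey=np.array([-np.sin(a),np.cos(a)])
for i in range(2):
    r.grab_frame("wrist"); s=r.get_state(); p=s["ee_pos"][:2]-L; print(s["time"],np.round([p@ex,p@ey,s["ee_pos"][2]],2),s["contact_force"].round(1),s["ft_torque"].round(2))
E
```

```text
time: 19.27
ee_pos: [470.4, -17.3, 53.9]
eef_rot: [-180.0, -0.0, 108.9]
contact_force: [-1.7, 0.2, 2.7]
grip_width: 0.261
gripper_force: 40.0
19.3167 [-0.1   0.36 53.86] [-1.3  0.2  3.4] [-0.16  0.2  -0.04]
19.3667 [-4.000e-02  3.400e-01  5.387e+01] [-0.6 -0.2  3.5] [-0.12  0.2  -0.07]
```

```bash
python3 -m pendant '[[[0,0,0,0,0,0,0.5],[0,0,0,0,0,0,0.5],[0,0,-0.01,0,0,0,0.5],[0,0,-0.045,0,0,0,0.5],[0,0,-0.045,0,0,0,0],[0,0,-0.045,0,0,0,0],[0,0,-0.045,0,0,0,0],[0,0,-0.045,0,0,0,0],[0,0,-0.045,0,0,0,0],[0,0,-0.045,0,0,0,0]]]' 40; python3 -m pendant '[[[0,0,0.01,0,0,0,0],[0,0,0.016,0,0,0,0],[0,0,0.02,0,0,0,0],[0,0,0.022,0,0,0,0],[0,0,0.024,0,0,0,0],[0,0,0.026,0,0,0,0],[0,0,0.026,0,0,0,0]]]' 40
```

```text
time: 20.2
ee_pos: [470.6, -17.2, 71.6]
eef_rot: [-180.0, -0.0, 108.8]
contact_force: [-0.8, 0.1, -0.3]
grip_width: 0.003
gripper_force: 0.0
time: 20.78
ee_pos: [470.7, -17.3, 61.9]
eef_rot: [180.0, 0.0, 108.9]
contact_force: [-0.7, -0.6, 4.5]
grip_width: -0.001
gripper_force: 2.5
```

```bash
python3 -m pendant '[[[0,0,0.003,0,0,0,0],[0,0,0.006,0,0,0,0],[0,0,0.009,0,0,0,0],[0,0,0.012,0,0,0,0],[0,0,0.012,0,0,0,0]]]' 40; python3 - <<'E'
from station import r
r.grab_frame("wrist"); s=r.get_state(); print(s["ee_pos"].round(2),s["eef_rot"].round(2),s["contact_force"].round(1),s["ft_torque"].round(2))
E
```

```text
time: 21.2
ee_pos: [470.7, -17.4, 56.9]
eef_rot: [-180.0, 0.0, 108.9]
contact_force: [-0.8, -0.8, 4.6]
grip_width: -0.003
gripper_force: 1.8
[470.71 -17.36  56.9 ] [1.8000e+02 1.0000e-02 1.0885e+02] [-0.8  0.4  3.7] [-0.06  0.13  0.01]
```

```bash
python3 -m pendant '[[[0,0,0.003,0,0,0,0],[0,0,0.006,0,0,0,0],[0,0,0.008,0,0,0,0],[0,0,0.008,0,0,0,0]]]' 40; python3 - <<'E'
from station import r
r.grab_frame("wrist"); s=r.get_state(); print(s["ee_pos"].round(2),s["eef_rot"].round(2),s["contact_force"].round(1),s["ft_torque"].round(2))
E
```

```text
time: 21.58
ee_pos: [470.8, -17.3, 55.9]
eef_rot: [179.9, 0.1, 108.9]
contact_force: [-4.0, -0.4, 27.2]
grip_width: 0.002
gripper_force: 13.6
[470.76 -17.33  55.94] [1.7993e+02 6.0000e-02 1.0887e+02] [-3.4 -1.  26.8] [-0.    0.7  -0.02]
```

```bash
python3 -m pendant '[[[0,0,-0.03,0,0,0,0],[0.04,0,-0.03,0,0,0,0],[0.04,0,-0.01,0,0,0,0],[0.04,0,-0.004,0,0,0,0],[0.04,0,-0.001,0,0,0,0],[0.04,0,-0.001,0,0,0,0]]]' 40; python3 -m pendant '[[[0,0,-0.03,0,0,0,0],[-0.08,0,-0.03,0,0,0,0],[-0.08,0,-0.01,0,0,0,0],[-0.08,0,-0.004,0,0,0,0],[-0.08,0,0,0,0,0,0],[-0.08,0,0,0,0,0,0]]]' 40
```

```text
time: 22.13
ee_pos: [465.0, -1.4, 55.9]
eef_rot: [180.0, -0.1, 108.8]
contact_force: [-3.9, 6.2, 33.4]
grip_width: 0.001
gripper_force: 16.8
time: 22.63
ee_pos: [479.0, -35.2, 55.9]
eef_rot: [179.7, 0.4, 108.9]
contact_force: [-1.5, -9.2, 26.2]
grip_width: -0.001
gripper_force: 13.3
```

```bash
python3 -m pendant '[[[0,0,-0.06,0,0,0,0],[0,0,-0.06,0,0,0,0],[0,0,-0.06,0,0,0,0]]]' 40; python3 go.py 536.5 -12 62 108.85
```

```text
time: 22.88
ee_pos: [475.9, -32.6, 77.7]
eef_rot: [180.0, 0.0, 108.8]
contact_force: [0.0, -0.1, 0.4]
grip_width: 0.003
gripper_force: 0.0
22.8833 [475.93 -32.55  77.7 ] [1.7999e+02 1.0000e-02 1.0884e+02] F [ 0.  -0.1  0.4]
[-0.0003, 0.1599, 0.0393, 0.0001, 0.0001, -0.0002]
```

```bash
python3 -m pendant '[[[0,0.08,0,0,0,0,0],[0,0.16,0.01,0,0,0,0],[0,0.16,0.04,0,0,0,0],[0,0.16,0.05,0,0,0,0],[0,0.16,0.055,0,0,0,0],[0,0.16,0.057,0,0,0,0],[0,0.16,0.057,0,0,0,0]]]' 40; python3 -m pendant '[[[0,0,-0.1,0,0,0,0],[0,0,-0.2,0,0,0,0],[0,0,-0.35,0,0,0,0],[-0.2,0.1,-0.45,0,0,0,0],[-0.4,0.1,-0.45,0,0,0,0],[-0.6,0.1,-0.45,0,0,0,0],[-0.7,0.1,-0.45,0,0,0,0],[-0.7,0.1,-0.45,0,0,0,0],[-0.7,0.1,-0.45,0,0,0,0]]]' 40
python3 - <<'E'
from rect import *
from station import r
t=r.grab_frame("top"); g=r.grab_frame("scene")
for n,f in (("top",t),("scene",g)):
    for q in ["marker","yoke","electrode","tape","gauze"]: print(n,q,[(round(d["p"],2),round(d["position"][0]*640),round(d["position"][1]*480)) for d in r.search_frame(q,f)[:2]])
for q,p in (("marker",[522.9,28.3,31]),("yoke",[470.6,-17.6,31])): print(q,"expected",proj(t,p).round(),proj(g,p).round())
print(r.get_state()["ee_pos"])
E
```

```text
time: 23.47
ee_pos: [537.5, -11.2, 56.0]
eef_rot: [179.8, 0.0, 108.8]
contact_force: [1.5, 4.6, 14.7]
grip_width: -0.002
gripper_force: 7.0
time: 24.22
ee_pos: [645.9, -224.1, 228.0]
eef_rot: [-179.8, -0.2, 108.8]
contact_force: [-0.6, 0.1, -0.4]
grip_width: -0.001
gripper_force: 0.0
top marker [(0.76, 377, 277), (0.54, 348, 270)]
top yoke [(0.86, 409, 318)]
top electrode [(0.88, 227, 301), (0.52, 403, 144)]
top tape [(0.9, 232, 195)]
top gauze [(0.62, 391, 323), (0.58, 286, 206)]
scene marker [(0.63, 383, 219), (0.61, 426, 231)]
scene yoke [(0.55, 423, 215)]
scene electrode [(0.94, 303, 317)]
scene tape [(0.78, 236, 270)]
scene gauze [(0.64, 272, 246)]
marker expected [379. 282.] [383. 216.]
yoke expected [407. 316.] [424. 215.]
[ 647.11882467 -221.79959805  230.27220157]
```

Both parts are home at the expected height, the bystanders haven't moved, and the arm is clear.

```bash
python3 -m pendant '[[[0,0,0,0,0,0,0],[0,0,0,0,0,0,0]]]' | head -1; python3 -c "
from station import r
print(r.close_job())"
```

```text
time: 24.98
the job is handed in; nothing more can be done
None
```

The marker and then the yoke, plugs in the narrow end, are pressed level and fully home in their cutouts. The other things are where they were, and the job was handed in at about 25 s of the 72 s allowed.

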